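# Weigh a loaf tin and show its base to the inspection camera

## Task

Take the rectangular loaf tin off the sheet pan and stand it upright on the scale plate, centred between the black stops, letting go of it for about a second so that it is weighed. Then pick it up again and hold it in the air with its underside squarely facing the inspection camera, the middle of the underside at the camera's view spot 14 cm straight out from the lens, and the tin's long side level across the picture; finish while still holding it there, motionless. Leave the round moulds, the bottle and the tub where they are and do not bump the camera.

Things in the scene. Friction and masses are not known exactly. Their poses are not given: they have to be found in the camera images.
- tin_center (a point): centre, half-way up, of the rectangular steel loaf tin, open at the top: 58 mm wide (own x), 95 mm long (own y), 50 mm high (own z, to the mouth), upright walls 3 mm thick, about 0.14 kg; at the rim of each end a lip 40 mm wide, 3 mm thick, sticks out 8 mm along y. The only rectangular thing on the sheet pan, upright
- tin_base (a point): middle of the tin's underside, 25 mm below tin_center along the tin's own z; same axes
- tray: fixed aluminium sheet pan on the table, 260 mm (own x) by 410 mm (own y), floor 4 mm thick, rim 12 mm high; origin: centre of its underside on the table. The loaf tin and the two round moulds stand on its floor in a row along its y, about 125 mm apart, in any order
- plate_center (a point): centre of the top of the scale's rigid plate, 46 mm above the table; own x, y along the sides of the 200 mm square scale. Black stops leave a space 68 (x) by 105 (y) mm around it, 5 mm play all round the tin: end blocks 12 mm high at y = +-56.5 mm; side blocks 10 mm high, 16 mm long at x = +-38, y = +-36 mm; 56 mm between them is free for fingers
- camera: fixed bench stand of the inspection camera: grey foot 130 by 120 mm with two aluminium cheeks to 93 mm height; origin on the table. At yaw 0 its camera looks towards -x and up
- camera_head: white camera housing 60 x 72 x 58 mm with a round black lens ring 54 mm across. Origin: centre of the lens front, 110 mm above the table, 30 mm from the stand's origin towards the stand's -x. Own z: viewing direction, out of the lens, 55 degrees above the horizontal, leaning to the stand's -x; own y: level, across the picture
- view_spot (a point): the view spot: the point in the air 140 mm in front of the lens on the camera's axis, about 225 mm above the table; axes as camera_head. The middle of the tin's underside belongs here, the tin's own z along this z (mouth away from the lens), its own y along this y, either way round
- mould_a_center (a point): centre of a round steel mould, open at the top, 62 mm across the rim, 48 mm across the base, 48 mm high; stands on the sheet pan; to be left alone
- mould_b_center (a point): centre of a second round mould, same as the first; to be left alone
- bottle: sauce bottle 60 mm across, 160 mm high, reddish with a white cap, beyond the scale; origin: centre of its underside; to be left alone
- tub: white lidded tub 120 mm across, 110 mm high, beyond the sheet pan; origin: centre of its underside; to be left alone
Not all that is in view belongs to the job. What is shaped like the part that bears tin_center but green or purple is not meant.

How it is judged:
By the outcome, as a careful person would: the job done as asked, in the order asked, and still so for the second after the job is handed in, while the arm keeps its last pose, push and grip.
It also fails if it takes over 58 s, if anything falls off the work surface, if the arm or the gripper's body presses on something with over 40 N, if the wrist force passes 120 N, or if a joint passes its speed limit or range.

## Robot

A 6-joint arm with a two-finger parallel gripper is mounted at the origin on the work surface. World frame = base frame: x ahead of the robot, y to its left, z up, the work surface at z = 0. Lengths are in m, angles in rad, forces in N, time in s.
With the tool pointing down it reaches from about 0.35 to 0.775 m from the base axis. Payload 5.5 kg.
Tool frame: the origin (TCP) lies between the finger pads; the fingertips stand 8 mm ahead of it and the grasp point (between the pads) lies 11 mm behind it; z points along the fingers, y is the line along which they close (so a half turn about z gives the same grasp; the last joint's range is limited). The gripper opens to 85 mm and grips with 20 to 120 N. Pads are 22 mm wide; open, the fingers measure 114 mm over their backs; the gripper's body (76 mm by 85 mm) begins 54 mm behind the grasp point. The pads swing forward as they close: fully open they stand 13 mm farther back than shut.
Start: joints at [1.159, 0.313, 0.046, 1.304, 0, 1.431], TCP at [0.154, 0.554, 0.239] pointing down, gripper open.
Joint ranges: [-2.76, 2.76], [-0.86, 1.69], [-1.03, 1.26], [-2.2, 2.34], [-1.47, 1.5], [-3.14, 3.14]. Speed limits (rad/s): [2.57, 2.57, 3.14, 3.14, 3.14, 3.14].

## Interface

Orientations are given as a unit quaternion [w, x, y, z].
In Python, from workcell import status, vision, job gives the robot as it stands. The module is installed in compiled form; this text tells all that it offers.
- The arm moves only by the tool apply_moves, never from a script. Its argument "moves" is one flat list of numbers, 6 for each row, row after row: the shift along the world's x, y, z in units of 25 mm (1.0 is 25 mm), then the turn, a rotation vector about the world's x, y, z in rad. In form: [x, y, z, rx, ry, rz, x, y, z, rx, ry, rz, ...]. A call has 1 to 20 rows; each row is the pose to reach, as a shift and turn from the pose commanded when the call began; what a row does not reach only later rows make up. A row lasts 1/12 s, in which the tool goes at most 41.7 mm and 7.16 degrees, less where a joint would pass 70% of its speed; a pose out of reach is approached as far as the arm can. A call with a gripper value outside its range is refused whole. "claw" is the opening in per cent of the stroke, from 0 (shut) to 100 (fully open), set as the call begins (left out, the last holds). The fingers move at their own pace and stop on an object; "newtons" is the grip in N (left out, the last holds). Time passes only in rows, so rows that repeat a pose let the fingers close. It gives the time, the measured TCP pose, the force, the opening and the grip force at its end, in the units of the state.
- status.get_state(): the state, without advancing time (a new reading comes with each control period).
- vision.read_camera(name): name is "scene" or "top" or "wrist"; returns a dict with "image" (384x512x3 uint8, blue, green, red), "camera_matrix" (3x3 intrinsics, pixels), "camera_from_world" (4x4, takes a point from world to camera coordinates). Camera axes: x right, y down, z forward; pixel columns grow to the right and rows downward; lengths in m; the calibration is good to about 2 mm. The wrist camera is an equidistant fisheye: a pixel r from the principal point sees the ray r / f radians off the axis. A picture is of the moment at which its call begins. There is no depth.
- job.hand_in(): hands the job in; it is judged then, once.
The state is a dict: "clock": time; "joint_pos": joint angles; "qvel": joint speeds; "tau": joint torques, N m; "tcp_pos": TCP position; "orientation": TCP orientation; "wrist_force": force on the tool from outside, world axes, zero at the start; "ft_torque": the same for the moment, N m; "finger_gap": finger opening in m; "grip_force": force on a finger pad.
Only numpy, scipy, OpenCV 4.12 (cv2) and the standard library are available. Lean on these libraries where they do the work, as an engineer would, in place of code of your own. Each camera call takes 0.05 s, during which the arm holds its last target. There are 200 camera calls.

## Working session

There is one attempt and no reset: what is moved stays moved. The work goes in short steps, Python scripts to look and compute and a tool call to move; the robot and the scene stay as the last step left them, time stands still between calls to the robot, and variables do not carry over. Pictures are saved under pics/ and viewed, at most 10 in all, crops included, and the job is handed in when it is done.

Besides the shell and the picture viewer there is one more tool, called after "Call:" in YAML: its name, and indented under it one key for each argument. apply_moves: Moves the arm, as the interface text tells. Its arguments: {"type":"object","properties":{"moves":{"type":"array","items":{"type":"number"}},"claw":{"type":"number"},"newtons":{"type":"number"}},"required":["moves"]}

```bash
mkdir -p pics; cat > h.py <<'E'
import numpy as np, cv2
from workcell import status, vision, job
def shot(n,f):
    c=vision.read_camera(n); cv2.imwrite(f'pics/{f}.png',c['image']); np.savez(f'pics/{f}.npz',K=c['camera_matrix'],T=c['camera_from_world']); return c
def ray(f,uv,fish=False):
    d=np.load(f'pics/{f}.npz');K,T=d['K'],d['T']
    x=(uv[0]-K[0,2])/K[0,0];y=(uv[1]-K[1,2])/K[1,1]
    if fish:
        r=np.hypot(x,y); v=np.array([x/r*np.sin(r),y/r*np.sin(r),np.cos(r)])
    else: v=np.array([x,y,1.])
    R=T[:3,:3]; return -R.T@T[:3,3], R.T@v
def onz(f,uv,z,fish=False):
    o,v=ray(f,uv,fish); return o+v*(z-o[2])/v[2]
def proj(f,p):
    d=np.load(f'pics/{f}.npz');q=d['T'][:3,:3]@np.asarray(p)+d['T'][:3,3];q=d['K']@q;return q[:2]/q[2]
E
python3 - <<'E'
from h import *
a=shot('scene','s0');b=shot('top','t0');c=shot('wrist','w0')
for f in('s0','t0'):
    im=cv2.imread(f'pics/{f}.png'); cv2.imwrite(f'pics/{f}b.png',cv2.resize(im,(800,600),interpolation=cv2.INTER_CUBIC))
print(status.get_state())
E
```

```text
{'clock': 0.15, 'joint_pos': array([ 1.15938073e+00,  3.13875443e-01,  4.52147813e-02,  1.30359820e+00,
       -1.61377852e-05,  1.43118699e+00]), 'qvel': array([ 0.00276445, -0.00190413,  0.00337752,  0.00015768, -0.00230391,
       -0.0006128 ]), 'tau': array([ 1.71443753e-03, -4.81065130e+01,  2.98815662e+01,  1.39156199e-02,
       -1.22774240e-04, -5.88530355e-06]), 'tcp_pos': array([0.15423557, 0.55353033, 0.23857636]), 'orientation': array([-1.91170169e-04,  1.35485131e-01,  9.90779110e-01, -7.05885794e-04]), 'wrist_force': array([ 0.20688838,  0.16778343, -0.17308071]), 'ft_torque': array([-0.01384238,  0.01167411, -0.03694921]), 'grip_force': 0.0, 'finger_gap': 0.08545923856811559}
```

View pics/s0b.png

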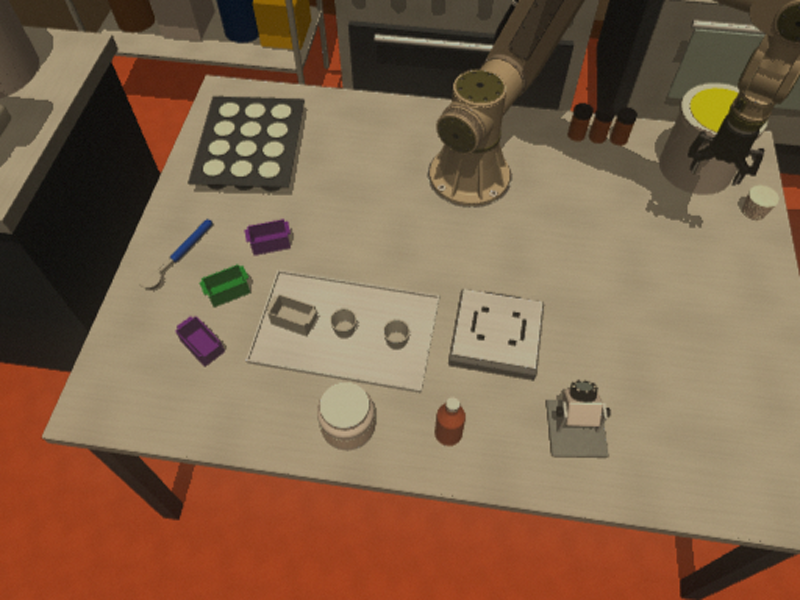

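View pics/t0b.png

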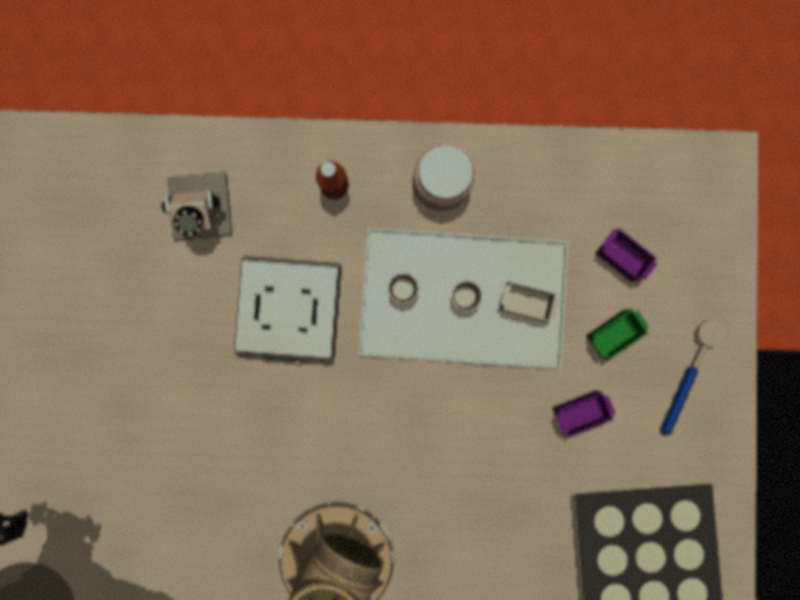

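The view shows the steel loaf tin on the pan, at scene (293,315) and top (527,302). It could be confused with the green tin at scene (226,286) or the purple ones at (268,237) and (200,341), which are off the pan and the wrong colour. The round moulds are at (344,323) and (396,334). I choose the steel one. The scale is at top (288,308) and the camera at (190,215).

```bash
python3 - <<'E'
from h import *
t=cv2.imread('pics/t0.png'); s=cv2.imread('pics/s0.png')
R=lambda im,x,y,w,h,W,H: cv2.resize(im[y:y+h,x:x+w],(W,H),interpolation=cv2.INTER_CUBIC)
# top crops: tin 310..370x170..215 (x5 ->400x300 from 80x60); scale; camera; scene tin
a=R(t,298,164,80,60,400,300); b=R(t,144,160,80,60,400,300); c=R(t,90,104,80,60,400,300); d=R(s,340,230,80,60,400,300)
cv2.imwrite('pics/c1.png',np.vstack([np.hstack([a,b]),np.hstack([c,d])]))
k=.64
print(onz('t0',(527*k,302*k),.054),onz('t0',(288*k,308*k),.046),onz('t0',(190*k,221*k),.11))
E
```

```text
[ 0.52957653 -0.36674384  0.054     ] [0.50483467 0.10565364 0.046     ] [0.66387466 0.28807364 0.11      ]
```

View pics/c1.png

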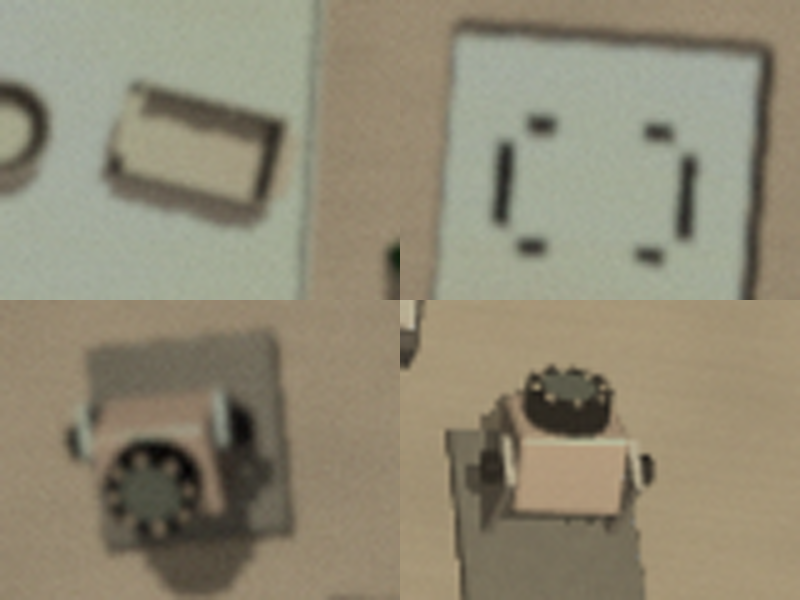

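The crops agree: the steel tin at top (337,194) raw is turned about 14°. The scale's end blocks are at raw (164.6,196.4) and (201.4,199.4). The lens is at about raw (120,141.6). I'm moving over the scale first for a closer look on the way.

Call:
apply_moves:
  moves: [13,-17.6,0,0,0,-1.54,13,-17.6,0,0,0,-1.54,13,-17.6,0,0,0,-1.54,13,-17.6,0,0,0,-1.54,13,-17.6,0,0,0,-1.54,13,-17.6,0,0,0,-1.54,13,-17.6,0,0,0,-1.54,13,-17.6,0,0,0,-1.54,13,-17.6,0,0,0,-1.54,13,-17.6,0,0,0,-1.54,13,-17.6,0,0,0,-1.54,13,-17.6,0,0,0,-1.54,13,-17.6,0,0,0,-1.54,13,-17.6,0,0,0,-1.54,13,-17.6,0,0,0,-1.54,13,-17.6,0,0,0,-1.54]
  claw: 100

```text
clock: 1.48
tcp_pos: [0.4789, 0.1138, 0.2389]
orientation: [-0.001, 0.787, 0.617, -0.0]
wrist_force: [0.1, 0.4, -0.4]
finger_gap: 0.0857
grip_force: 0.0
```

```bash
python3 - <<'E'
from h import *
shot('wrist','w1');shot('top','t1');shot('scene','s1')
print(status.get_state()['tcp_pos'])
d=np.load('pics/w1.npz');print(d['K'],d['T'])
E
```

```text
[0.47837424 0.11516909 0.23932151]
[[297.31863964   0.         259.16580022]
 [  0.         297.31863964 187.4406289 ]
 [  0.           0.           1.        ]] [[ 0.97099653 -0.23908192 -0.00236237 -0.43653244]
 [-0.22950528 -0.93478139  0.27112927  0.18168764]
 [-0.06703041 -0.2627234  -0.96254005  0.4385686 ]
 [ 0.          0.          0.          1.        ]]
```

Call:
apply_moves:
  moves: [1.6,-19,0,0,0,0,1.6,-19,0,0,0,0,1.6,-19,0,0,0,0,1.6,-19,0,0,0,0,1.6,-19,0,0,0,0,1.6,-19,0,0,0,0,1.6,-19,0,0,0,0,1.6,-19,0,0,0,0,1.6,-19,0,0,0,0,1.6,-19,0,0,0,0,1.6,-19,0,0,0,0,1.6,-19,0,0,0,0,1.6,-19,0,0,0,0,1.6,-19,0,0,0,0]

```text
clock: 2.8
tcp_pos: [0.5197, -0.3604, 0.2388]
orientation: [-0.001, 0.787, 0.617, 0.0]
wrist_force: [0.1, 0.2, 0.3]
finger_gap: 0.0853
grip_force: 0.0
```

```bash
python3 - <<'E'
from h import *
shot('wrist','w2')
s=status.get_state();print(s['clock'],s['tcp_pos'],s['orientation'],s['joint_pos'])
a=cv2.imread('pics/w1.png');b=cv2.imread('pics/w2.png')
cv2.imwrite('pics/w12.png',np.hstack([cv2.resize(a,(400,300),interpolation=cv2.INTER_AREA),cv2.resize(b,(400,300),interpolation=cv2.INTER_AREA)]))
E
```

```text
2.85 [ 0.51966961 -0.35938725  0.23908087] [-6.29875642e-04  7.86490605e-01  6.17601904e-01  1.39480947e-04] [-7.32230170e-01  4.28240778e-01  2.13114908e-01  1.35686344e+00
  4.91501326e-04  1.07798200e+00]
```

View pics/w12.png

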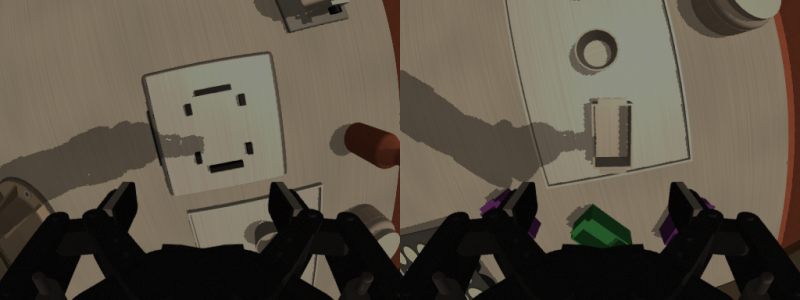

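The left half shows the scale stops at about raw (280,163); the right half shows the tin at about raw (273,170). Next I'll enlarge both.

```bash
python3 - <<'E'
from h import *
a=cv2.imread('pics/w1.png')[95:225,225:335];b=cv2.imread('pics/w2.png')[110:225,225:325]
cv2.imwrite('pics/c2.png',np.hstack([cv2.resize(a,(396,468),interpolation=cv2.INTER_CUBIC),cv2.resize(b,(400,460),interpolation=cv2.INTER_CUBIC)[:460]] if 0 else [cv2.resize(a,(396,468),interpolation=cv2.INTER_CUBIC),cv2.copyMakeBorder(cv2.resize(b,(400,460),interpolation=cv2.INTER_CUBIC),0,8,0,0,0)]))
E
```

```text
(no output)
```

View pics/c2.png

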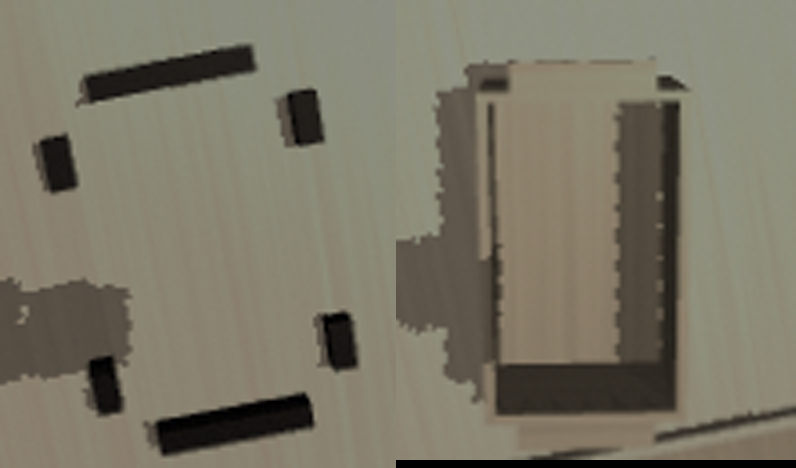

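```bash
python3 - <<'E'
from h import *
T=lambda p:(225+(p[0]-396)/4-.4,110+p[1]/4-.4)
S=lambda p:(225+p[0]/3.6-.4,95+p[1]/3.6-.4)
P=np.array([onz('w2',T(p),.054,True) for p in [(476,90),(686,90),(678,415),(487,418),(508,60),(656,60),(655,446),(518,446)]])[:,:2]
print('tin',P.round(4).tolist())
l=lambda a,b:np.linalg.norm(P[a]-P[b]).round(4)
print('w',l(0,1),l(2,3),'len',l(0,3),l(1,2),'lips',np.linalg.norm((P[4]+P[5]-P[6]-P[7])/2),l(4,5),l(6,7))
for q in((0,1,2,3),(4,5,6,7)):
  c=P[list(q)].mean(0); v=(P[q[0]]+P[q[1]]-P[q[2]]-P[q[3]]);print('c',c,'y-ang',np.degrees(np.arctan2(v[1],v[0])))
u=P[1]+P[2]-P[0]-P[3];print('x-ang',np.degrees(np.arctan2(u[1],u[0])))
E1,E2=[onz('w1',S(p),.058,True)[:2] for p in((171,72),(233,422))]
B=[onz('w1',S(p),.056,True)[:2] for p in((58,163),(306,117),(106,385),(341,340))]
v=E1-E2;print('scale',(E1+E2)/2,np.mean(B,0),np.linalg.norm(v),np.degrees(np.arctan2(v[1],v[0])),'side',[np.linalg.norm(B[i]-B[j]).round(4) for i,j in((0,1),(2,3),(0,2),(1,3))])
w=B[0]+B[1]-B[2]-B[3];print(np.degrees(np.arctan2(w[1],w[0])));w=B[1]+B[3]-B[0]-B[2];print(np.degrees(np.arctan2(w[1],w[0])))
# top view check
tt=lambda p:(144+(p[0]-400)/5-.4,160+p[1]/5-.4)
A=[onz('t0',tt(p),.058)[:2] for p in((503,182),(687,197))];v=A[0]-A[1];print('top scale',(A[0]+A[1])/2,np.linalg.norm(v),np.degrees(np.arctan2(v[1],v[0])))
# camera foot top (z~?) and lens, from top view
ct=lambda p:(90+p[0]/5-.4,104+(p[1]-300)/5-.4)
F=np.array([onz('t0',ct(p),.01)[:2] for p in((88,345),(275,333),(293,535),(108,550))]);print('foot',F.tolist(),F.mean(0),np.linalg.norm(np.roll(F,-1,0)-F,axis=1))
v=F[0]+F[1]-F[2]-F[3];print(np.degrees(np.arctan2(v[1],v[0])))
v=F[0]+F[3]-F[1]-F[2];print(np.degrees(np.arctan2(v[1],v[0])))
print('lens',onz('t0',ct((150,488)),.11))
cs=lambda p:(340+(p[0]-400)/5-.4,230+(p[1]-300)/5-.4)
print('lens scene',onz('s0',cs((569,386)),.11))
E
```

```text
tin [[0.5133, -0.3167], [0.568, -0.3298], [0.5465, -0.4198], [0.4932, -0.4076], [0.5235, -0.311], [0.5619, -0.3201], [0.5381, -0.4276], [0.4997, -0.4181]]
w 0.0562 0.0547 len 0.093 0.0925 lips 0.10986043779853365 0.0394 0.0396
c [ 0.53023031 -0.36849381] y-ang 77.03665687076824
c [ 0.53079451 -0.36919184] y-ang 77.47319038370681
x-ang -13.191917070204198
scale [0.50225621 0.11390722] [0.50228623 0.11336815] 0.10967706123558117 86.9472433467878 side [np.float64(0.0749), np.float64(0.0746), np.float64(0.0705), np.float64(0.0701)]
87.45146028162685
-2.700366117786978
top scale [0.50333335 0.10918994] 0.11339106497606141 86.91988837864544
foot [[0.7689955449294334, 0.3663761674162501], [0.7801419517108412, 0.24712079150606875], [0.6506072928691267, 0.23085603315680153], [0.6376950819991696, 0.3483428386259039]] [0.70935997 0.29817396] [0.11977515 0.13055179 0.11819422 0.13253306]
7.491037369505788
95.80268860484895
lens [0.66442306 0.29402787 0.11      ]
lens scene [0.65810541 0.29461536 0.11      ]
```

Call:
apply_moves:
  moves: [0.45,-0.28,-1.5,0,0,0.015,0.45,-0.28,-3,0,0,0.015,0.45,-0.28,-4.2,0,0,0.015,0.45,-0.28,-5,0,0,0.015,0.45,-0.28,-5,0,0,0.015,0.45,-0.28,-5,0,0,0.015,0.45,-0.28,-5,0,0,0.015]

```text
clock: 3.43
tcp_pos: [0.5318, -0.3673, 0.1165]
orientation: [0.001, 0.782, 0.624, 0.0]
wrist_force: [-0.2, -0.4, 1.8]
finger_gap: 0.0854
grip_force: 0.0
```

```bash
python3 - <<'E'
from h import *
c=shot('wrist','w3')
for i in range(2):
    s=status.get_state();print(s['clock'],s['tcp_pos'],s['orientation']); vision.read_camera('wrist')
cv2.imwrite('pics/w3b.png',cv2.resize(c['image'][120:360,100:420],(800,600),interpolation=cv2.INTER_CUBIC))
E
```

```text
3.4833 [ 0.53207943 -0.36795803  0.11702069] [1.91474388e-03 7.81860186e-01 6.23450751e-01 3.79266155e-04]
3.5333 [ 0.53211354 -0.36837023  0.11711217] [2.17546851e-03 7.82003527e-01 6.23270073e-01 4.08587022e-04]
```

View pics/w3b.png

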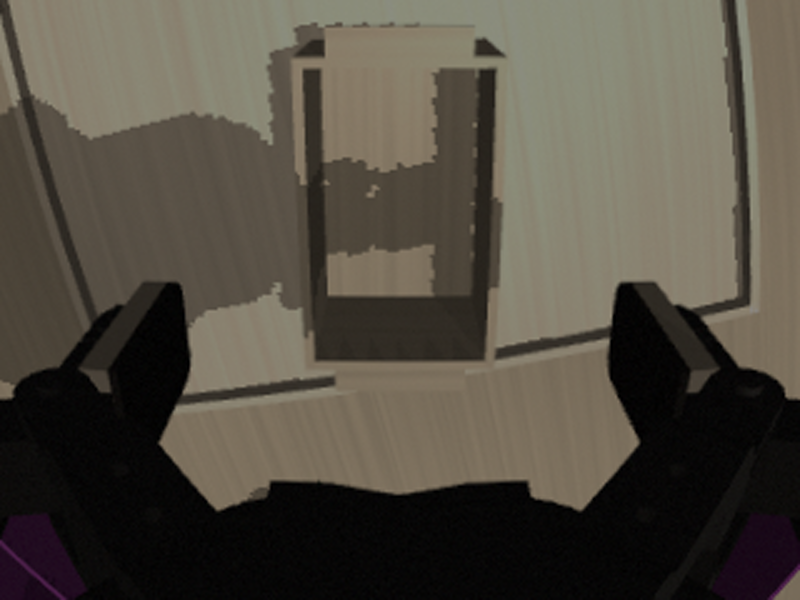

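The tin lies central between the fingers, with rim corners at about (292,57), (506,57), (494,368) and (308,368) in this crop.

```bash
python3 - <<'E'
from h import *
T=lambda p:(100+p[0]/2.5-.3,120+p[1]/2.5-.3)
P=np.array([onz('w3',T(p),.054,True) for p in [(292,57),(506,57),(494,368),(308,368),(325,26),(475,26),(465,390),(336,390)]])[:,:2]
l=lambda a,b:np.linalg.norm(P[a]-P[b]).round(4)
print('w',l(0,1),l(2,3),'len',l(0,3),l(1,2),'lips',np.linalg.norm((P[4]+P[5]-P[6]-P[7])/2),l(4,5),l(6,7))
for q in((0,1,2,3),(4,5,6,7)):
  c=P[list(q)].mean(0); v=(P[q[0]]+P[q[1]]-P[q[2]]-P[q[3]]);print('c',c,'y-ang',np.degrees(np.arctan2(v[1],v[0])))
print(P.round(4).tolist())
s=status.get_state();print(s['tcp_pos'],s['wrist_force'])
E
```

```text
w 0.0569 0.0568 len 0.094 0.0941 lips 0.11004014460323473 0.0394 0.0399
c [ 0.53111449 -0.36944773] y-ang 77.5706392309567
c [ 0.53119865 -0.36931783] y-ang 77.2992634170111
[[0.5135, -0.3172], [0.569, -0.3298], [0.5487, -0.4217], [0.4933, -0.409], [0.5241, -0.3113], [0.5625, -0.32], [0.5385, -0.4274], [0.4997, -0.4185]]
[ 0.53191238 -0.36855672  0.11692835] [-0.43424644 -0.14671291 -0.35680836]
```

Call:
apply_moves:
  moves: [0,-0.04,-1.4,0,0,0,0,-0.04,-2.6,0,0,0,0,-0.04,-3.3,0,0,0,0,-0.04,-3.7,0,0,0,0,-0.04,-3.7,0,0,0,0,-0.04,-3.7,0,0,0]

```text
clock: 4.08
tcp_pos: [0.5311, -0.3695, 0.0227]
orientation: [0.001, 0.782, 0.623, 0.0]
wrist_force: [0.1, -0.8, 0.1]
finger_gap: 0.0856
grip_force: 0.0
```

Call:
apply_moves:
  moves: [0,0,0,0,0,0,0,0,0,0,0,0,0,0,0,0,0,0,0,0,0,0,0,0,0,0,0,0,0,0,0,0,0,0,0,0,0,0,0,0,0,0,0,0,0,0,0,0]
  claw: 0
  newtons: 45

```text
clock: 4.75
tcp_pos: [0.5318, -0.3702, 0.024]
orientation: [0.002, 0.782, 0.623, 0.0]
wrist_force: [-0.7, -0.4, 6.9]
finger_gap: 0.0575
grip_force: 49.7
```

Call:
apply_moves:
  moves: [0,0,0.6,0,0,0,0,0,1.8,0,0,0,0,0,3.2,0,0,0,-0.2,0.8,4.4,0,0,0,-0.4,2.2,5.2,0,0,0.04,-0.5,3.8,5.2,0,0,0.08,-0.6,5.4,5.2,0,0,0.12,-0.7,7,5.2,0,0,0.175,-0.8,8.6,5.2,0,0,0.175,-0.9,10.2,5.2,0,0,0.175,-1,11.8,5.2,0,0,0.175,-1.1,13.2,5.2,0,0,0.175,-1.1,14.2,5.2,0,0,0.175,-1.1,15,5.2,0,0,0.175,-1.1,15.4,5.2,0,0,0.175,-1.1,15.6,5.2,0,0,0.175,-1.1,15.6,5.2,0,0,0.175,-1.1,15.6,5.2,0,0,0.175,-1.1,15.6,5.2,0,0,0.175,-1.1,15.6,5.2,0,0,0.175]

```text
clock: 6.42
tcp_pos: [0.5033, 0.0198, 0.1517]
orientation: [0.0, 0.726, 0.688, -0.0]
wrist_force: [0.6, -0.4, -0.4]
finger_gap: 0.058
grip_force: 48.9
```

```bash
python3 - <<'E'
from h import *
c=shot('wrist','w4');cv2.imwrite('pics/w4b.png',cv2.resize(c['image'][20:320,80:480],(800,600),interpolation=cv2.INTER_CUBIC))
s=status.get_state();print(s['clock'],s['tcp_pos'],s['orientation'],s['wrist_force'],s['finger_gap'])
E
```

```text
6.4667 [0.50330396 0.01986779 0.15175847] [ 8.38648731e-05  7.25503120e-01  6.88218871e-01 -4.00451236e-05] [ 0.01897589  0.06564806 -1.76343471] 0.05756305733974369
```

View pics/w4b.png

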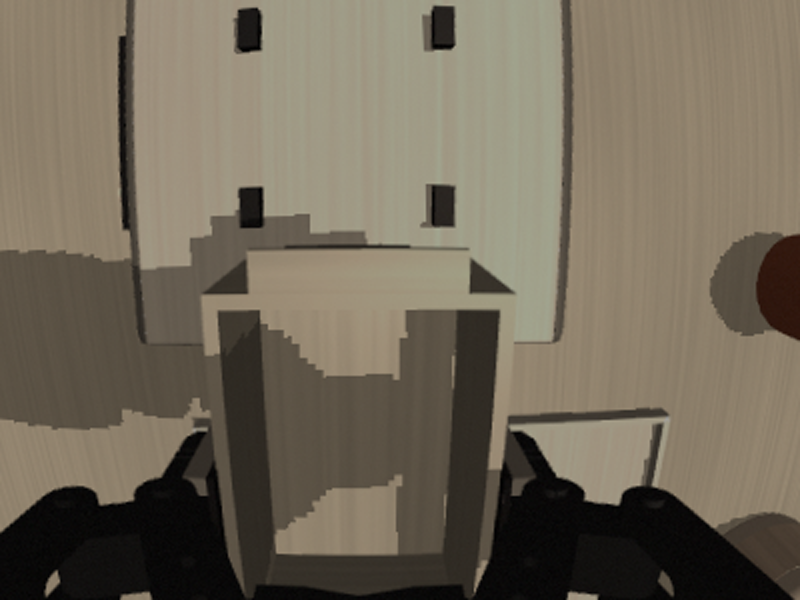

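The picture shows the side blocks at (251,29), (444,27), (253,207) and (443,206), and the tin's front rim corners at (203,294) and (515,293).

```bash
python3 - <<'E'
from h import *
T=lambda p:(80+p[0]/2-.25,20+p[1]/2-.25)
B=np.array([onz('w4',T(p),.056,True)[:2] for p in((251,29),(444,27),(253,207),(443,206))])
print('scale',B.mean(0),[np.linalg.norm(B[i]-B[j]).round(4) for i,j in((0,1),(2,3),(0,2),(1,3))])
w=B[0]+B[1]-B[2]-B[3];print(np.degrees(np.arctan2(w[1],w[0])));w=B[1]+B[3]-B[0]-B[2];print(np.degrees(np.arctan2(w[1],w[0]))+90)
z=.182
C=[onz('w4',T(p),z,True)[:2] for p in((203,294),(515,293),(247,248),(470,248))]
print(np.round(C,4).tolist(),np.linalg.norm(C[0]-C[1]))
w=C[1]-C[0];a=np.arctan2(w[1],w[0]);print('tin x ang',np.degrees(a)); n=np.array([-np.sin(a),np.cos(a)])
print('centre',(C[0]+C[1])/2-.0475*n,(C[2]+C[3])/2-.0555*n)
E
```

```text
scale [0.50302207 0.1112761 ] [np.float64(0.0738), np.float64(0.0733), np.float64(0.0704), np.float64(0.0705)]
87.12433522637187
87.19631757609704
[[0.4771, 0.069], [0.5333, 0.0662], [0.486, 0.0767], [0.5251, 0.0747]] 0.05626719845959641
tin x ang -2.801021708468908
centre [0.50288332 0.02017596] [0.50283367 0.02026685]
```

Call:
apply_moves:
  moves: [0,1.2,0,0,0,0,0,2.4,0,0,0,0,0,3.3,0,0,0,0,0,3.7,0,0,0,0,0,3.7,-0.4,0,0,0,0,3.7,-1.2,0,0,0,0,3.7,-2,0,0,0,0,3.7,-2.4,0,0,0,0,3.7,-2.4,0,0,0,0,3.7,-2.4,0,0,0,0,3.7,-2.4,0,0,0]

```text
clock: 7.38
tcp_pos: [0.5038, 0.1129, 0.0925]
orientation: [0.0, 0.725, 0.689, 0.0]
wrist_force: [-0.7, 0.3, -0.2]
finger_gap: 0.0578
grip_force: 48.8
```

```bash
python3 - <<'E'
from h import *
c=shot('wrist','w5')
a=c['image'][100:340,110:410]
t=shot('top','t5')['image'][160:220,144:224]
cv2.imwrite('pics/w5b.png',np.hstack([cv2.resize(a,(480,384),interpolation=cv2.INTER_CUBIC),cv2.resize(t,(320,384),interpolation=cv2.INTER_CUBIC)]))
s=status.get_state();print(s['clock'],s['tcp_pos'],s['orientation'],s['wrist_force'],s['finger_gap'])
E
```

```text
7.4833 [0.504155   0.11316822 0.09292307] [0.00073004 0.72506799 0.68867644 0.000806  ] [-0.06304502 -0.1469632  -0.98425453] 0.05736651665302363
```

View pics/w5b.png

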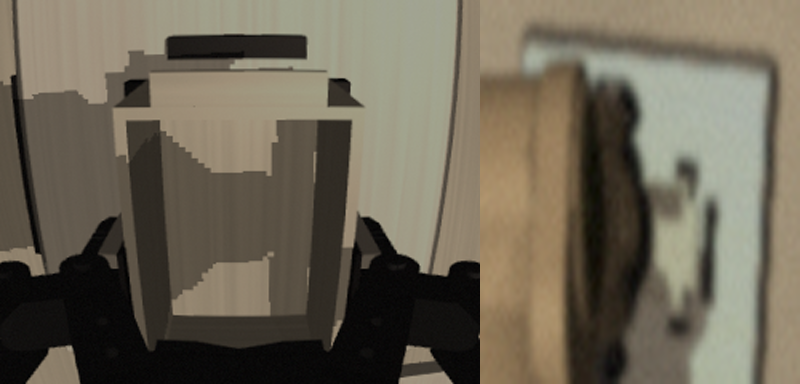

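```bash
python3 - <<'E'
from h import *
o,_=ray('w5',(250,180),True);print('cam',o)
T=lambda p:(110+p[0]/1.6-.3,100+p[1]/1.6-.3)
for s in (1,.975):
  def oz(p,z):
    u=np.array(T(p));K=np.load('pics/w5.npz')['K'];c=np.array([K[0,2],K[1,2]]);return onz('w5',c+(u-c)/s,z,True)[:2]
  print(s,'inner bottom',oz((236,59),.046),oz((236,59),.058),'outer top',oz((236,36),.058),'ends',oz((167,59),.05),oz((306,59),.05))
  print(' lip',oz((150,71),.123),oz((327,71),.123),'rim',oz((115,107),.123),oz((364,107),.123))
E
```

```text
cam [0.50670242 0.18172394 0.22547391]
1 inner bottom [0.50458186 0.16319765] [0.50472365 0.16443636] outer top [0.50515057 0.17257501] ends [0.47901279 0.16516353] [0.53059642 0.16247269]
 lip [0.48655306 0.16967772] [0.52524517 0.16767896] rim [0.47775709 0.16213809] [0.53367652 0.15925848]
0.975 inner bottom [0.50459323 0.16399357] [0.50473425 0.16517906] outer top [0.50517181 0.17352005] ends [0.4783755  0.16599332] [0.5312637  0.16323268]
 lip [0.48607543 0.1701064 ] [0.52575661 0.16805628] rim [0.47703082 0.16238193] [0.53442892 0.15942631]
```

Call:
apply_moves:
  moves: [-0.03,-0.03,-0.4,0,0,0,-0.03,-0.03,-0.8,0,0,0,-0.03,-0.03,-0.95,0,0,0,-0.03,-0.03,-1.04,0,0,0,-0.03,-0.03,-1.04,0,0,0,-0.03,-0.03,-1.04,0,0,0]

```text
clock: 7.98
tcp_pos: [0.5015, 0.1126, 0.066]
orientation: [-0.0, 0.725, 0.689, -0.001]
wrist_force: [-3.8, -1.6, 6.9]
finger_gap: 0.0575
grip_force: 49.9
```

Call:
apply_moves:
  moves: [0,0,0,0,0,0,0,0,0,0,0,0,0,0,0,0,0,0,0,0,0,0,0,0,0,0,0,0,0,0,0,0,0,0,0,0,0,0,0,0,0,0,0,0,0,0,0,0,0,0,0,0,0,0,0,0,0,0,0,0,0,0,0,0,0,0,0,0,0,0,0,0,0,0,0,0,0,0,0,0,0,0,0,0,0,0,0,0,0,0,0,0,0,0,0,0,0,0,0,0,0,0,0,0,0,0,0,0,0,0,0,0,0,0,0,0,0,0,0,0]
  claw: 100

```text
clock: 9.65
tcp_pos: [0.5024, 0.1127, 0.0658]
orientation: [0.0, 0.725, 0.689, 0.0]
wrist_force: [0.3, 0.4, 0.2]
finger_gap: 0.0853
grip_force: 0.0
```

```bash
python3 - <<'E'
from h import *
c=shot('wrist','w6');s5=cv2.imread('pics/w5.png')
s=status.get_state();print(s['clock'],s['tcp_pos'],s['orientation'],s['wrist_force'],s['finger_gap'])
a=c['image'][90:340,110:410]
cv2.imwrite('pics/w6b.png',cv2.resize(a,(720,600),interpolation=cv2.INTER_CUBIC))
E
```

```text
9.7 [0.50240355 0.11268316 0.06581469] [4.47419403e-05 7.24895283e-01 6.88859076e-01 2.13513818e-05] [0.18620089 0.15251032 0.56038686] 0.0856747019284396
```

View pics/w6b.png

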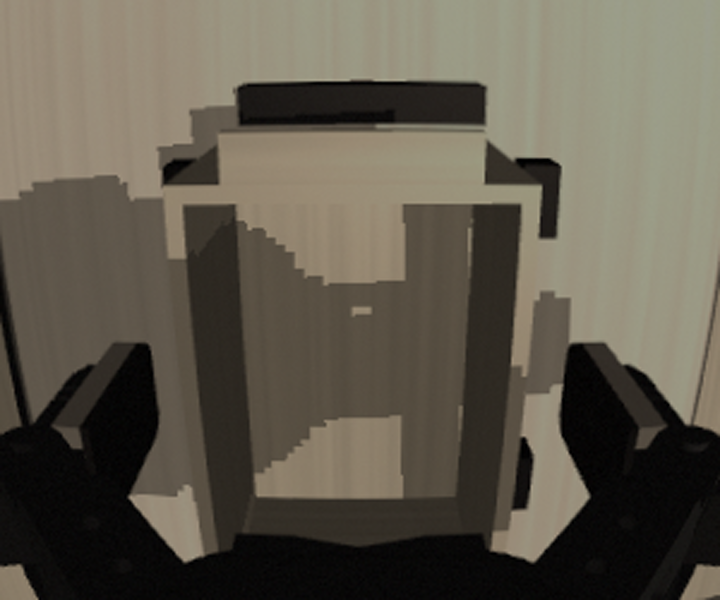

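The tin is standing free inside the stops, with the end block at (237–486, 83–125) and the lip edge at (218–486, 131). I'll check the centring in numbers.

```bash
python3 - <<'E'
from h import *
T=lambda p:(110+p[0]/2.4-.3,90+p[1]/2.4-.3)
o=lambda p,z:onz('w6',T(p),z,True)[:2].round(4)
print(ray('w6',(250,180),True)[0])
b=[o((237,124),.058),o((486,124),.058)];print('block inner edge',b,o((361,84),.058))
l=[o((218,131),.096),o((486,131),.096)];r=[o((164,185),.096),o((541,185),.096)];print('lip',l,'rim',r)
y=np.array([.0497,.9988]);mb=(b[0]+b[1])/2-.0525*y;ml=(l[0]+l[1])/2-.0555*y;mr=(r[0]+r[1])/2-.0475*y;print('scale',mb,'tin',ml,mr)
print('right block outer edge/inner',o((560,160),.056),o((560,237),.056),'left',o((162,170),.056))
s=cv2.imread('pics/s0.png')
E
```

```text
[0.5053441  0.18153599 0.19880209]
block inner edge [array([0.4801, 0.1661]), array([0.5298, 0.1636])] [0.5052 0.1726]
lip [array([0.484 , 0.1694]), array([0.5232, 0.1674])] rim [array([0.4749, 0.1619]), array([0.5315, 0.159 ])]
scale [0.50234075 0.112413  ] tin [0.50084165 0.1129666 ] [0.50083925 0.113007  ]
right block outer edge/inner [0.5458 0.1554] [0.5461 0.1387] left [0.4629 0.1574]
```

Call:
apply_moves:
  moves: [-0.06,0,0,0,0,0,-0.06,0,0,0,0,0,-0.06,0,0,0,0,0]

```text
clock: 9.95
tcp_pos: [0.5007, 0.1127, 0.0658]
orientation: [-0.0, 0.725, 0.689, -0.0]
wrist_force: [-1.1, -0.9, 0.3]
finger_gap: 0.0857
grip_force: 0.0
```

Call:
apply_moves:
  moves: [0,0,0,0,0,0,0,0,0,0,0,0,0,0,0,0,0,0,0,0,0,0,0,0,0,0,0,0,0,0,0,0,0,0,0,0,0,0,0,0,0,0,0,0,0,0,0,0]
  claw: 0
  newtons: 55

```text
clock: 10.62
tcp_pos: [0.5012, 0.1127, 0.0661]
orientation: [0.0, 0.725, 0.689, 0.0]
wrist_force: [0.2, 0.3, 3.7]
finger_gap: 0.0571
grip_force: 59.5
```

Call:
apply_moves:
  moves: [0,0,0.5,0,0,0,0,0,1.5,0,0,0,0,0,2.8,0,0,0,0.2,0.5,4.2,0,0,0,0.5,1.5,5.4,0,0,0,0.9,2.6,6.6,0,0,0,1.2,3.7,7.6,0,0,0,1.4,4.7,8.3,0,0,0,1.5,5.3,8.6,0,0,0,1.5,5.5,8.6,0,0,0,1.5,5.5,8.6,0,0,0,1.5,5.5,8.6,0,0,0,1.5,5.5,8.6,0,0,0,1.5,5.5,8.6,0,0,0]

```text
clock: 11.78
tcp_pos: [0.5378, 0.2489, 0.2797]
orientation: [-0.0, 0.725, 0.688, -0.001]
wrist_force: [1.0, 0.2, -0.4]
finger_gap: 0.0568
grip_force: 59.0
```

```bash
python3 - <<'E'
from h import *
c=shot('wrist','w7')
s=status.get_state();print(s['clock'],s['tcp_pos'],s['orientation'],s['wrist_force'],s['finger_gap'],s['joint_pos'])
for p in [(.661,.294,.11),(.709,.298,.01)]:
    d=np.load('pics/w7.npz');q=d['T'][:3,:3]@np.array(p)+d['T'][:3,3];r=np.hypot(*q[:2]);t=np.arctan2(r,q[2])*d['K'][0,0];print(q[0]/r*t+d['K'][0,2],q[1]/r*t+d['K'][1,2])
E
```

```text
11.8333 [0.53795946 0.24903523 0.28003067] [-2.63570423e-04  7.25376083e-01  6.88352276e-01 -7.83003378e-04] [ 0.56512437 -1.40778382 -1.22143151] 0.057515545336374437 [ 2.98297952e-01  3.44132806e-01  1.88444921e-01  1.41674548e+00
 -2.24381748e-04  1.92146003e+00]
373.74236380434036 126.12232021701006
379.0972894939894 117.82240408898232
```

```bash
python3 - <<'E'
from h import *
w=cv2.imread('pics/w7.png');s=cv2.imread('pics/s0.png');t=cv2.imread('pics/t0.png')
R=lambda im,x,y,w,h,k: cv2.resize(im[y:y+h,x:x+w],(w*k,h*k),interpolation=cv2.INTER_CUBIC)
A=R(w,310,55,130,150,4);B=R(s,346,238,56,60,5);C=R(t,98,106,56,60,5)
cv2.imwrite('pics/c7.png',np.hstack([A,np.vstack([B,C])]))
E
```

```text
(no output)
```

View pics/c7.png

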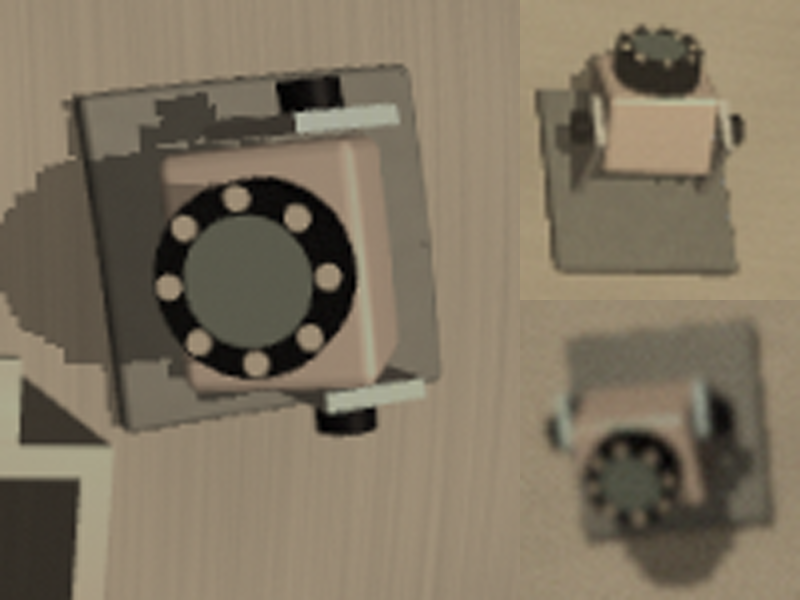

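The wrist crop shows the lens centre at about (248,281) and the foot corners at (75,95), (407,66), (440,380) and (122,432). The cheek tops are at (347,119) and (376,396).

```bash
python3 - <<'E'
from h import *
W=lambda p:(310+p[0]/4-.4,55+p[1]/4-.4)
o=lambda p,z:onz('w7',W(p),z,True)[:2]
print('cam',ray('w7',(250,180),True)[0])
L=np.array([(237,199),(297,218),(328,277),(310,338),(256,363),(198,343),(169,287),(183,228)]).mean(0)
print('lens',L,o(L,.11))
F=np.array([o(p,.008) for p in((75,95),(407,66),(440,380),(122,432))])
print('foot',F.round(4).tolist(),F.mean(0),np.linalg.norm(np.roll(F,-1,0)-F,axis=1))
a=lambda v:np.degrees(np.arctan2(v[1],v[0]))
print('yaw',a(F[1]-F[0]),a(F[2]-F[3]),a(F[0]-F[3])-90,a(F[1]-F[2])-90)
k=o((347,119),.093)-o((376,396),.093);print('cheeks yaw',a(k)-90,np.linalg.norm(k),(o((347,119),.093)+o((376,396),.093))/2)
ct=lambda p:(98+(p[0]-520)/5-.4,106+(p[1]-300)/5-.4);cs=lambda p:(346+(p[0]-520)/5-.4,238+p[1]/5-.4)
print('lens top',onz('t0',ct((633,479)),.11),'scene',onz('s0',cs((658,46)),.11))
Ft=np.array([onz('t0',ct(p),.008)[:2] for p in((567,342),(755,320),(773,521),(588,543))]);print(Ft.mean(0))
S=np.array([onz('s0',cs(p),.008)[:2] for p in((557,271),(736,271))]);print('scene front/back edge',S.tolist(),a(S[1]-S[0]))
# triangulate lens from 3 rays
A=np.zeros((3,3));b=np.zeros(3)
for r in(ray('w7',W(L),True),ray('t0',ct((633,479))),ray('s0',cs((658,46)))):
  v=r[1]/np.linalg.norm(r[1]);M=np.eye(3)-np.outer(v,v);A+=M;b+=M@r[0]
print('tri',np.linalg.solve(A,b))
E
```

```text
cam [0.54113985 0.3179221  0.41266269]
lens [247.25  281.625] [0.65827657 0.29519761]
foot [[0.6359, 0.3529], [0.7648, 0.3685], [0.78, 0.2509], [0.6506, 0.2345]] [0.70783882 0.30170242] [0.12986426 0.11861237 0.13048865 0.11926287]
yaw 6.938212883023883 7.225085250167454 7.047590766804959 7.349015048787464
cheeks yaw 7.310239786914309 0.08131884932512452 [0.70227585 0.30075191]
lens top [0.66387697 0.29222669 0.11      ] scene [0.65820109 0.29397026 0.11      ]
[0.70919028 0.29885794]
scene front/back edge [[0.7814954410056515, 0.2508509492774849], [0.7640295642962616, 0.3682760427184902]] 98.46018111244511
tri [0.66036586 0.29366731 0.11034084]
```

```bash
cat >> h.py <<'E'
from scipy.spatial.transform import Rotation as Ro
y=np.radians(7.15);e=np.radians(55)
L=np.array([.6593,.2948,.11]);xs=np.array([np.cos(y),np.sin(y),0])
zc=-np.cos(e)*xs+np.array([0,0,np.sin(e)]);spot=L+.14*zc
yc=np.array([-np.sin(y),np.cos(y),0])
def goal():
    tz=-zc; tx=yc.copy(); ty=np.cross(tz,tx)
    if ty[0]<0: tx=-tx;ty=-ty
    return spot+.0201*zc, Ro.from_matrix(np.column_stack([tx,ty,tz]))
def delta():
    s=status.get_state();p,R=goal();q=s['orientation'];R0=Ro.from_quat([q[1],q[2],q[3],q[0]])
    v=(R*R0.inv()).as_rotvec();print(s['clock'],'tcp',s['tcp_pos'].round(4),'shift units',((p-s['tcp_pos'])/.025).round(3),'rv',v.round(4),np.degrees(np.linalg.norm(v)),'goal',p,'F',s['wrist_force'].round(1),'gap',s['finger_gap'],s['joint_pos'].round(3),abs(s['qvel']).max())
E
python3 -c "
from h import *
delta()"
```

```text
11.8333 tcp [0.538 0.249 0.28 ] shift units [ 1.209  1.373 -1.555] rv [ 0.0229 -0.6127  0.1718] 36.48189349447475 goal [0.56818451 0.28337021 0.24114624] F [ 0.6 -1.4 -1.2] gap 0.057515545336374437 [ 0.298  0.344  0.188  1.417 -0.     1.921] 0.010237586311568344
```

Call:
apply_moves:
  moves: [0.1,0.1,-0.1,0.002,-0.06,0.017,0.25,0.3,-0.3,0.005,-0.15,0.04,0.45,0.5,-0.55,0.008,-0.24,0.067,0.65,0.75,-0.85,0.012,-0.34,0.095,0.85,0.95,-1.1,0.016,-0.43,0.12,1,1.15,-1.3,0.019,-0.51,0.143,1.12,1.28,-1.45,0.021,-0.57,0.16,1.19,1.35,-1.53,0.0226,-0.604,0.169,1.21,1.37,-1.555,0.0229,-0.6127,0.1718,1.21,1.37,-1.555,0.0229,-0.6127,0.1718,1.21,1.37,-1.555,0.0229,-0.6127,0.1718,1.21,1.37,-1.555,0.0229,-0.6127,0.1718,1.21,1.37,-1.555,0.0229,-0.6127,0.1718,1.21,1.37,-1.555,0.0229,-0.6127,0.1718]

```text
clock: 13.0
tcp_pos: [0.5694, 0.2844, 0.2425]
orientation: [0.199, 0.63, 0.715, 0.226]
wrist_force: [0.2, 0.7, -0.9]
finger_gap: 0.0576
grip_force: 59.1
```

```bash
python3 - <<'E'
from h import *
delta()
c=shot('wrist','w8');shot('scene','s8');delta()
# predicted pixels: lens in wrist, tin rim corners for slip check
d=np.load('pics/w8.npz');K,T=d['K'],d['T']
def pf(p):
    q=T[:3,:3]@p+T[:3,3];r=np.hypot(*q[:2]);t=np.arctan2(r,q[2])*K[0,0];return (q[:2]/r*t+[K[0,2],K[1,2]]).round(1)
for n,f in(('w7',0),('w8',0)):
    d=np.load(f'pics/{n}.npz');K,T=d['K'],d['T'];print(n,'lens',pf(L))
# compare in-hand tin appearance between w7 and w8 (camera is rigid to the gripper)
g=[cv2.Canny(cv2.cvtColor(cv2.imread(f'pics/{n}.png'),cv2.COLOR_BGR2GRAY),60,150)[150:330,170:340] for n in('w4','w7','w8')]
for a,b in((0,1),(1,2)):
    D=cv2.distanceTransform(255-g[b],cv2.DIST_L2,3);m=g[a][:40]>0
    best=min((np.mean(np.minimum(np.roll(np.roll(D,-dy,0),-dx,1)[:40][m],5)),dx,dy) for dx in range(-5,6) for dy in range(-5,6));print(a,b,best)
E
```

```text
13.0 tcp [0.5694 0.2844 0.2425] shift units [-0.048 -0.041 -0.053] rv [-0.0002  0.0019 -0.001 ] 0.12227853029794973 goal [0.56818451 0.28337021 0.24114624] F [ 0.2  0.7 -0.9] gap 0.05757991425670978 [ 0.412  0.024 -0.492  0.462 -0.163  1.807] 0.007792186799180303
13.1 tcp [0.5691 0.2844 0.2421] shift units [-0.036 -0.041 -0.04 ] rv [-0.0001  0.0016 -0.0012] 0.11458574785618675 goal [0.56818451 0.28337021 0.24114624] F [-0.3 -0.5 -1.6] gap 0.05704735252255792 [ 0.412  0.023 -0.493  0.461 -0.163  1.807] 0.006568860090279768
w7 lens [372.3 125.4]
w8 lens [258.6 175.5]
0 1 (np.float32(0.48222256), 0, 0)
1 2 (np.float32(0.97642523), 0, 0)
```

Call:
apply_moves:
  moves: [-0.03,-0.04,-0.04,0,0.0016,-0.001,-0.03,-0.04,-0.04,0,0.0016,-0.001,-0.03,-0.04,-0.04,0,0.0016,-0.001,-0.03,-0.04,-0.04,0,0.0016,-0.001,-0.03,-0.04,-0.04,0,0.0016,-0.001,-0.03,-0.04,-0.04,0,0.0016,-0.001,-0.03,-0.04,-0.04,0,0.0016,-0.001,-0.03,-0.04,-0.04,0,0.0016,-0.001]

```text
clock: 13.77
tcp_pos: [0.5679, 0.2835, 0.241]
orientation: [0.199, 0.631, 0.715, 0.226]
wrist_force: [-0.4, -1.3, -0.9]
finger_gap: 0.0574
grip_force: 59.1
```

```bash
python3 -c "
from h import *
delta(); print(job.hand_in())"
```

```text
13.7667 tcp [0.5679 0.2835 0.241 ] shift units [ 0.012 -0.004  0.006] rv [-0.      0.     -0.0006] 0.03315397754252622 goal [0.56818451 0.28337021 0.24114624] F [-0.4 -1.3 -0.9] gap 0.05739519936548943 [ 0.411  0.022 -0.496  0.461 -0.163  1.807] 0.0021107510713427712
the job is handed in; nothing more can be done
None
```

The job is handed in at 13.8 s: the tin stood free between the stops for over a second, about 1.5 mm off centre, and is now held still at the view spot; I placed it by the measured lens position (good to a few mm) and took no final picture.

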